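# Do up the loose coax joint on the combiner box

### The job

One of the three coax joints on top of the aluminium combiner box is still loose: it is the one with a spanner sitting on its locknut. First turn that joint's hexagonal coupling nut clockwise (seen from above) by hand until it comes to its stop, then swing the spanner clockwise until it too comes to its stop, and let go of everything.

Things in the scene. Friction and masses are not known exactly. Their poses are not given: they have to be found in the camera images.
- coupling (a joint): Angle (rad) of the loose joint's coupling nut about its upright axis, growing clockwise seen from above. Range 0 to 1.2, hard stop (home) at 1.2; starts between 0 and 0.3, so one grasp and a turn of 0.9 to 1.2 is enough. Turns in place without rising or sinking, light friction 0.15 N m, stays where left.
- coupling_grip (a point): Centre of that nut, half-way up, 90 mm above the table. Steel hexagon 32 mm across flats, 26 mm tall; black plug 18 mm wide stands 12 mm above it; 17 mm free below it to the spanner. Axes turn with it: z up, flats face +y and -y and every 60 degrees. The other joints, 125 mm apart along the box, are fixed: a hexagon set 15 mm lower and a round ribbed cap. Box 150 x 400 x 45 mm, screwed down.
- spanner (a joint): Angle (rad) of the spanner about the same upright axis, growing clockwise seen from above. Range 0 to 0.9, hard stop (tight) at 0.9; starts between 0 and 0.2. Captive on the locknut under the coupling nut, swings level, independent of that nut, friction 0.6 N m (4 N at the grip point), stays where left.
- spanner_grip (a point): Point on the spanner's shank, a dark steel bar 16 mm wide, 10 mm thick, at mid-thickness, 55 mm above the table, clear of the box's front edge, free space below. Axes turn with it: z up, shank along x, joint axis 150 mm away towards +x, free end 77 mm towards -x, sides to pinch or push face +y and -y; clockwise moves it to its +y. It points about at the robot and ends more to its left.

How it is judged:
By the outcome, as a careful person would: the job done as asked, in the order asked, and still so for the second after the job is handed in, with the robot touching nothing.
It also fails if it takes over 51 s, if anything falls off the work surface, if the arm or the gripper's body presses on something with over 40 N, if the wrist force passes 120 N, or if a joint passes its speed limit or range.

### The arm

A 6-joint arm with a two-finger parallel gripper is mounted at the origin on the work surface. World frame = base frame: x ahead of the robot, y to its left, z up, the work surface at z = 0. Lengths are in m, angles in rad, forces in N, time in s.
With the tool pointing down it reaches from about 0.225 to 0.875 m from the base axis. Payload 3.4 kg.
Tool frame: the origin (TCP) lies at the very end of the fingers, on their centre line; the grasp point (between the pads) lies 19 mm behind it; z points along the fingers, y is the direction in which the jaws open and shut (so a half turn about z gives the same grasp; the last joint's range is limited). The gripper opens to 85 mm and grips with 20 to 120 N. Pads are 22 mm wide; open, the fingers measure 114 mm over their backs; the gripper's body (76 mm by 85 mm) begins 54 mm behind the grasp point. The pads swing forward as they close: fully open they stand 13 mm farther back than shut.
Start: joints at [-1.465, 0.276, 1.505, -0, 1.361, -0.121], TCP at [0.129, -0.56, 0.231] pointing down, gripper open.
Joint ranges: [-2.89, 2.89], [-0.75, 2.08], [0.22, 2.7], [-1.18, 4.32], [0.11, 2.71], [-2.7, 2.7]. Speed limits (rad/s): [2.57, 2.57, 3.14, 3.14, 3.14, 3.14].

### API

Orientations are given as a unit quaternion [w, x, y, z].
In Python, from rig import manip, viewer, job gives the robot as it stands.
- The arm moves only by the shell command python3 -m crank 'ROWS' [OPENING] [FORCE]. ROWS is JSON, a list of rows, each a list of 6 numbers: the shift along the tool's x, y, z in m, then the turn, a rotation vector about the tool's x, y, z in degrees. In form: [[dx, dy, dz, rx, ry, rz], ...]. A call has 1 to 20 rows; each row is the pose to reach, as a shift and turn from the pose measured when the call began, along the tool's axes at that moment; what a row does not reach only later rows make up. A row lasts 1/8 s, in which the tool goes at most 62.5 mm and 10.7 degrees, less where a joint would pass 70% of its speed; a pose out of reach is approached as far as the arm can. A call with a gripper value outside its range is refused whole. OPENING is the opening, from 0 (shut) to 1 (fully open), set as the call begins (- or left out, the last holds). The fingers move at their own pace and stop on an object; FORCE is the grip in N (left out, the last holds). Time passes only in rows, so rows that repeat a pose let the fingers close. It gives the time, the measured TCP pose, the force and the opening at its end, in the units of the state.
- manip.get_state(): the state, without advancing time (a new reading comes with each control period).
- viewer.get_image(name): name is "scene" or "side" or "wrist"; returns a dict with "frame" (400x640x3 uint8, blue, green, red), "range_z" (400x640 float32, m along the optical axis (not along the pixel's ray), 0 where there is no reading), "intrinsics" (3x3 intrinsics, pixels), "world_from_camera" (4x4, takes a point from camera to world coordinates); the wrist camera has in their place "mount" (4x4, takes a point from camera to tool coordinates, whose origin is the TCP and whose axes are the flange's). Camera axes: x right, y up, looking along -z (the intrinsics and any distortion apply to the point x, -y, -z); pixel columns grow to the right and rows downward; lengths in m; the calibration is good to about 2 mm. The wrist camera is an equidistant fisheye: a pixel r from the principal point sees the ray r / f radians off the axis. A picture is of the moment at which its call begins: read the wrist's pose just before it.
- job.sign_off(): hands the job in, once; it reports no verdict.
The state is a dict: "clock": time; "qpos": joint angles; "qd": joint speeds; "effort": joint torques, N m; "position": TCP position; "ee_rot": TCP orientation; "contact_force": force on the tool from outside, world axes, zero at the start; "moment": the same for the moment, N m; "width": finger opening in m.
Only numpy, scipy, OpenCV 4.12 (cv2) and the standard library are available. Lean on these libraries where they do the work, as an engineer would, in place of code of your own. Each camera call takes 0.05 s, during which the arm holds its last target. There are 200 camera calls.

## Working session

There is one attempt and no reset: what is moved stays moved. The work goes in short steps, Python scripts to look and compute and a shell command to move; the robot and the scene stay as the last step left them, time stands still between calls to the robot, and variables do not carry over. Pictures are saved under pics/ and viewed, about 8 in all and at most 12, crops included, and the job is handed in when it is done.

```bash
ls; mkdir -p pics
python3 - <<'E'
from rig import manip, viewer
import cv2,numpy as np,pickle
s=manip.get_state();print(s)
d={n:viewer.get_image(n) for n in("scene","side","wrist")}
pickle.dump(d,open("d0.pkl","wb"))
for n in d:
  print(n,d[n]["intrinsics"],d[n].get("world_from_camera",d[n].get("mount")))
cv2.imwrite("pics/scene0.png",d["scene"]["frame"]);cv2.imwrite("pics/side0.png",d["side"]["frame"])
E
```

```text
pics
{'clock': 0.0, 'qpos': array([-1.46501108e+00,  2.76566315e-01,  1.50615280e+00, -9.71678711e-06,
        1.36073016e+00, -1.21018448e-01]), 'qd': array([ 0.00033407, -0.00041446, -0.00124971, -0.00127681, -0.00055113,
        0.00089071]), 'effort': array([ 1.05314706e-03, -4.16774333e+01, -2.45803142e+01, -3.35227833e-04,
        1.05753084e-02, -5.31011480e-06]), 'position': array([ 0.12921916, -0.55972502,  0.23044826]), 'ee_rot': array([-9.28319442e-04,  9.93576355e-01,  1.13159911e-01,  2.31998564e-06]), 'contact_force': array([-0.40657268,  0.36620906,  0.15348527]), 'moment': array([ 0.03556559, -0.00057013,  0.0128711 ]), 'width': 0.08491311068860856}
scene [[497.96675419   0.         322.83083614]
 [  0.         497.96675419 208.91883083]
 [  0.           0.           1.        ]] [[-0.49463114 -0.71817116  0.48945911  0.94476208]
 [ 0.86906988 -0.4136329   0.27133995  0.18959728]
 [ 0.00758787  0.55958736  0.82873664  0.75677377]
 [ 0.          0.          0.          1.        ]]
side [[506.78002483   0.         310.47916262]
 [  0.         506.78002483 202.60231969]
 [  0.           0.           1.        ]] [[ 0.88653738  0.29216462 -0.35873571  0.2992183 ]
 [-0.4622924   0.52862514 -0.71192781 -0.57953481]
 [-0.0183634   0.7969914   0.60371143  0.58726951]
 [ 0.          0.          0.          1.        ]]
wrist [[309.70691629   0.         320.35799381]
 [  0.         309.70691629 201.13421824]
 [  0.           0.           1.        ]] [[ 3.23651353e-04  9.55621962e-01  2.94595587e-01  7.56808592e-02]
 [ 9.99999871e-01 -1.93975309e-04 -4.69403654e-04  3.89974378e-04]
 [-3.91428171e-04  2.94595701e-01 -9.55621902e-01 -1.44021683e-01]
 [ 0.00000000e+00  0.00000000e+00  0.00000000e+00  1.00000000e+00]]
```

View pics/scene0.png

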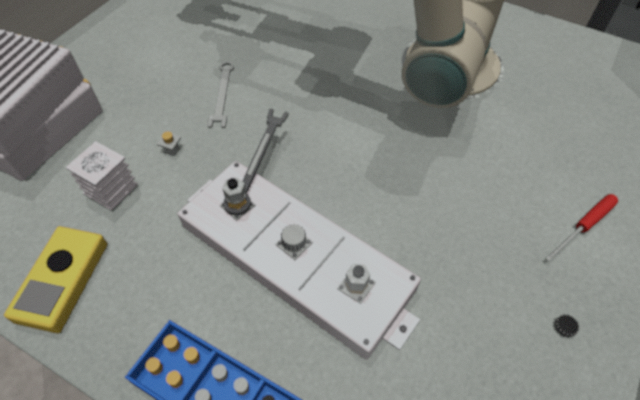

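View pics/side0.png

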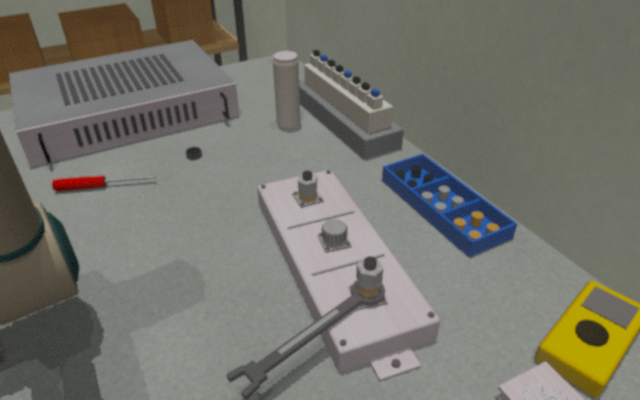

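The scene view shows the loose joint at about (235,190), with its plug top at (233,184) and the spanner running to (277,117). In the side view the plug top is at (370,263) and the spanner runs down to (245,378).

```bash
cat > h.py <<'E'
import numpy as np
from scipy.spatial.transform import Rotation as R
def ray(im,uv,T=None):
    K=im["intrinsics"]
    if T is None: T=im["world_from_camera"]; x=(uv[0]-K[0,2])/K[0,0];y=(uv[1]-K[1,2])/K[1,1];d=np.array([x,-y,-1])
    else:
        a=np.array([(uv[0]-K[0,2])/K[0,0],(uv[1]-K[1,2])/K[1,1]]);r=np.hypot(*a);d=np.array([*(a/max(r,1e-9)*np.sin(r)),np.cos(r)])*[1,-1,-1]
    return T[:3,3],T[:3,:3]@d
def onz(im,uv,z,T=None):
    o,d=ray(im,uv,T);return o+d*(z-o[2])/d[2]
def tool(s):
    q=s["ee_rot"];T=np.eye(4);T[:3,:3]=R.from_quat([q[1],q[2],q[3],q[0]]).as_matrix();T[:3,3]=s["position"];return T
E
python3 - <<'E'
from h import *
import pickle,cv2
d=pickle.load(open("d0.pkl","rb"))
np.set_printoptions(precision=4,suppress=True)
print("plug",onz(d["scene"],(233.5,183.5),.115),onz(d["side"],(370,262),.115))
print("shank scene",[onz(d["scene"],p,.06)[:2] for p in((254,169),(270,133))])
print("shank side",[onz(d["side"],p,.06)[:2] for p in((338,313),(272,356))])
for n,c in(("scene",(190,90,130,130)),("side",(220,240,220,160))):
  x,y,w,h=c;f=d[n]["frame"][y:y+h,x:x+w];cv2.imwrite(f"pics/{n}_c.png",cv2.resize(f,None,fx=3.5,fy=3.5,interpolation=cv2.INTER_CUBIC))
E
```

```text
plug [ 0.5946 -0.1694  0.115 ] [ 0.5887 -0.1772  0.115 ]
shank scene [array([ 0.5199, -0.1873]), array([ 0.4331, -0.2098])]
shank side [array([ 0.5317, -0.1923]), array([ 0.4261, -0.2126])]
```

```bash
python3 -m crank '[[0.538,-0.273,0.06,0,0,-60],[0.538,-0.273,0.06,0,0,-60],[0.538,-0.273,0.06,0,0,-60],[0.538,-0.273,0.06,0,0,-60],[0.538,-0.273,0.06,0,0,-60],[0.538,-0.273,0.06,0,0,-60],[0.538,-0.273,0.06,0,0,-60],[0.538,-0.273,0.06,0,0,-60],[0.538,-0.273,0.06,0,0,-60],[0.538,-0.273,0.06,0,0,-60],[0.538,-0.273,0.06,0,0,-60],[0.538,-0.273,0.06,0,0,-60],[0.538,-0.273,0.06,0,0,-60],[0.538,-0.273,0.06,0,0,-60]]' 1
python3 - <<'E'
from rig import manip, viewer
from h import *
import cv2,pickle
s=manip.get_state();w=viewer.get_image("wrist");pickle.dump((s,w),open("w1.pkl","wb"))
print(s["qpos"],s["position"])
# perspective-correct top-down map of plane z=0.103, 1 px=0.4mm, x up, y left
T=tool(s)@w["mount"];K=w["intrinsics"]
n=600;v,u=np.mgrid[0:n,0:n];P=np.stack([.592+(300-v)*.0004,-.173-(u-300)*.0004,np.full((n,n),.103)],-1)
c=(P-T[:3,3])@T[:3,:3]*[1,-1,-1]
rr=np.hypot(c[...,0],c[...,1]);th=np.arctan2(rr,c[...,2])
mx=(K[0,2]+K[0,0]*th*c[...,0]/rr).astype(np.float32);my=(K[1,2]+K[1,1]*th*c[...,1]/rr).astype(np.float32)
cv2.imwrite("pics/rect1.png",cv2.remap(w["frame"],mx,my,cv2.INTER_LINEAR))
cv2.imwrite("pics/w1.png",w["frame"])
E
```

```text
clock: 1.9
position: [0.5914, -0.1738, 0.1715]
ee_rot: [-0.0, 0.804, 0.594, 0.0]
contact_force: [-0.2, 0.4, -0.8]
width: 0.0857
[-3.99314379e-01  3.74563519e-01  1.50855629e+00  1.08097704e-03
  1.25886913e+00 -1.01195868e-01] [ 0.59135851 -0.17381149  0.17147188]
```

View pics/rect1.png

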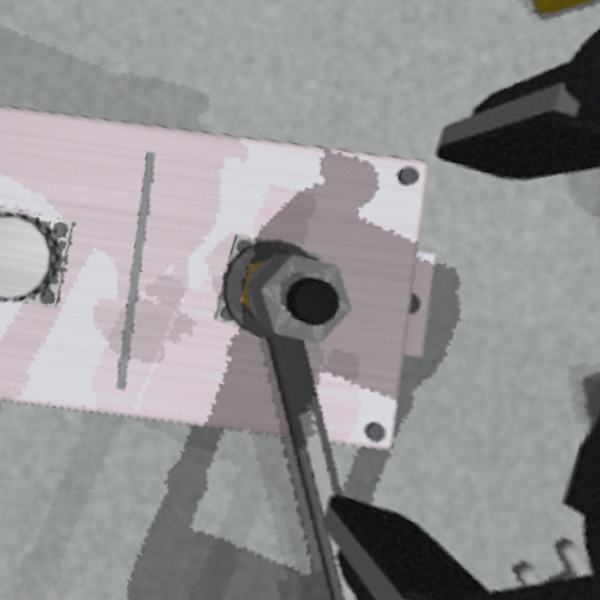

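The rectified top-down map (0.4 mm/px, up = +x, left = +y) shows the nut's top face at about (306,299) and the plug at (313,300). I'll zoom in to read the hexagon's angle.

Run:
```python
import cv2
f=cv2.imread("pics/rect1.png")[230:370,230:370]
cv2.imwrite("pics/rect1z.png",cv2.resize(f,None,fx=4,fy=4,interpolation=cv2.INTER_CUBIC))
```

```text
(no output)
```

View pics/rect1z.png

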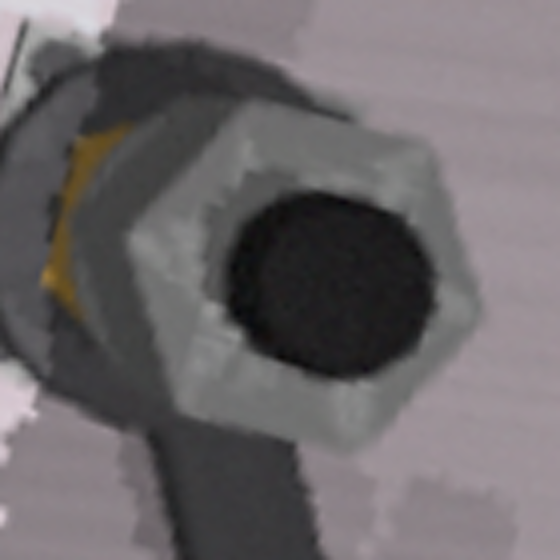

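The nut's centre is at about (0.5926, -0.1755), with its flats facing yaw -12° (mod 60). The jaw axis is at -17°, so I'll correct by -5° about tool z, descend and grip.

```bash
python3 -m crank '[[-0.001,0.002,0,0,0,-5],[-0.001,0.002,0.03,0,0,-5],[-0.001,0.002,0.06,0,0,-5],[-0.001,0.002,0.08,0,0,-5],[-0.001,0.002,0.09,0,0,-5],[-0.001,0.002,0.097,0,0,-5],[-0.001,0.002,0.097,0,0,-5]]' 1
python3 -m crank '[[0,0,0,0,0,0],[0,0,0,0,0,0],[0,0,0,0,0,0],[0,0,0,0,0,0],[0,0,0,0,0,0],[0,0,0,0,0,0],[0,0,0,0,0,0],[0,0,0,0,0,0]]' 0 40
python3 - <<'E'
from rig import manip, viewer
import cv2,numpy as np
s=manip.get_state();print(s["qpos"],s["moment"],s["contact_force"],s["width"])
a=viewer.get_image("side")["frame"][160:360,230:470];b=viewer.get_image("wrist")["frame"][50:390,140:500]
cv2.imwrite("pics/g1.png",np.hstack([cv2.resize(a,(408,340)),b]))
E
```

```text
clock: 2.82
position: [0.5932, -0.1753, 0.0746]
ee_rot: [-0.0, 0.778, 0.629, 0.0]
contact_force: [0.5, 0.1, 0.2]
width: 0.0851
clock: 3.82
position: [0.5919, -0.175, 0.0752]
ee_rot: [-0.001, 0.778, 0.629, -0.0]
contact_force: [-3.8, 0.6, 5.8]
width: 0.0317
[-4.00552031e-01  4.58606176e-01  1.63232927e+00  7.13198498e-04
  1.05301221e+00 -1.89706633e-01] [ 0.08060075  0.55686117 -0.08877156] [-3.8321419   0.56195774  5.8044087 ] 0.031652358804203806
```

View pics/g1.png

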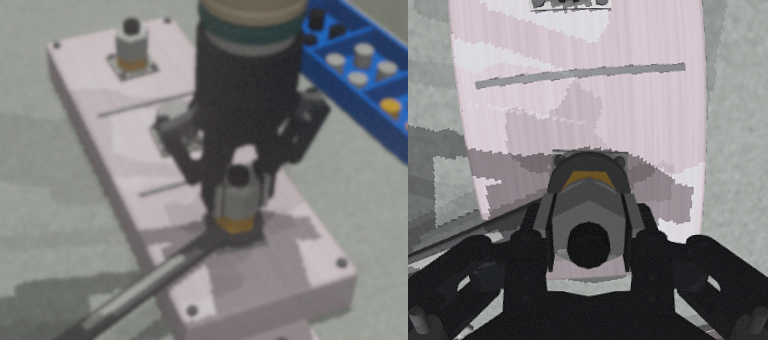

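The nut is held flat to flat (width 31.7 mm), with the pads well above the spanner. Now I'll turn it clockwise.

```bash
python3 -m crank '[[0,0,0,0,0,5],[0,0,0,0,0,10],[0,0,0,0,0,15],[0,0,0,0,0,20],[0,0,0,0,0,25],[0,0,0,0,0,30],[0,0,0,0,0,35],[0,0,0,0,0,40],[0,0,0,0,0,45],[0,0,0,0,0,48],[0,0,0,0,0,48]]'; P='from rig import manip as m;s=m.get_state();print(s["qpos"][5],s["moment"],s["contact_force"],s["effort"][5])'; python3 -c "$P"
python3 -m crank '[[0,0,0,0,0,2],[0,0,0,0,0,4],[0,0,0,0,0,4]]';python3 -c "$P"
```

```text
clock: 5.3
position: [0.5915, -0.1748, 0.0753]
ee_rot: [-0.001, 0.966, 0.258, -0.001]
contact_force: [-1.1, 1.1, 1.9]
width: 0.0312
0.6478447264337487 [ 0.12916958  0.20169905 -0.15154345] [-1.0894857   1.11972577  1.93982295] -0.06816545734182
clock: 5.68
position: [0.5915, -0.1747, 0.0753]
ee_rot: [-0.001, 0.975, 0.224, -0.001]
contact_force: [-1.3, -0.0, 0.3]
width: 0.0317
0.7183586837550353 [ 0.01145488  0.13613821 -0.12877529] [-1.25279881 -0.03780836  0.32003553] -0.10616297135129571
```

```bash
P='from rig import manip as m;s=m.get_state();print(s["qpos"][5],s["moment"],s["contact_force"],s["effort"][5],s["width"])'
for i in 1 2; do python3 -m crank '[[0,0,0,0,0,2],[0,0,0,0,0,4],[0,0,0,0,0,4]]' >/dev/null;python3 -c "$P";done
```

```text
0.7891610031164166 [ 0.0393729  -0.00044467 -0.17780122] [-1.83016958  0.7815191   1.07750714] -0.10361883323639631 0.031187716977956473
0.8599133085598052 [ 0.0777637  0.0943063 -0.1936734] [-0.97626902  0.63683301  0.55074919] -0.10324578965082765 0.03147548744937357
```

```bash
P='from rig import manip as m;s=m.get_state();print(s["qpos"][5],s["moment"],s["contact_force"],s["effort"][5],s["width"])'
for i in 1 2 3; do python3 -m crank '[[0,0,0,0,0,2],[0,0,0,0,0,3],[0,0,0,0,0,3]]' >/dev/null;python3 -c "$P";done
```

```text
0.9128159334412044 [ 0.12707699  0.13315395 -0.04060146] [-1.39090622  1.47818825  1.64740633] -0.03976608859375119 0.031681053081200124
0.9649133578942336 [0.10286434 0.10448448 0.32026114] [-1.16581998  0.97925394  1.27418153] 0.36635362543165684 0.03133871228720723
1.0161076724976226 [0.13504996 0.22607757 1.6690124 ] [-1.46442982  0.23695506  1.23196113] 1.6387587413191795 0.031127102307973595
```

The torque rose to 1.67 N m against 0.15 N m of friction, so the nut is on its stop after a turn of about 1.2 rad. Next I'll release, rise and check both the nut and the spanner.

```bash
python3 -m crank '[[0,0,0,0,0,0],[0,0,0,0,0,0],[0,0,0,0,0,0],[0,0,0,0,0,0],[0,0,0,0,0,0],[0,0,0,0,0,0]]' 1
python3 -m crank '[[0,0,-0.02,0,0,0],[0,0,-0.05,0,0,0],[0,0,-0.09,0,0,0],[-0.05,0,-0.11,0,0,0],[-0.1,0,-0.11,0,0,0],[-0.1,0,-0.11,0,0,0]]'
cat > rect.py <<'E'
from rig import manip, viewer
from h import *
import cv2,sys
def go(name,cx,cy,z,sc=.0004,n=600):
    s=manip.get_state();w=viewer.get_image("wrist");print(s["qpos"],s["position"])
    T=tool(s)@w["mount"];K=w["intrinsics"]
    out=[]
    for zz in z:
        v,u=np.mgrid[0:n,0:n];P=np.stack([cx+(n/2-v)*sc,cy-(u-n/2)*sc,np.full((n,n),zz)],-1)
        c=(P-T[:3,3])@T[:3,:3]*[1,-1,-1]
        rr=np.hypot(c[...,0],c[...,1]);th=np.arctan2(rr,c[...,2])
        m=[(K[i,2]+K[i,i]*th*c[...,i]/rr).astype(np.float32) for i in(0,1)]
        out.append(cv2.remap(w["frame"],*m,cv2.INTER_LINEAR))
    return out
E
python3 - <<'E'
from rect import *
a,b=go("",.51,-.19,(.103,.06))
# left: nut zoom at 0.103 (20 px/.. ), right: spanner plane z=0.06
c=int(300-(.5922-.51)/.0004),int(300-(-.175+.19)/.0004)
z=cv2.resize(a[max(0,c[0]-60):c[0]+60,c[1]-60:c[1]+60],(360,360),interpolation=cv2.INTER_CUBIC)
z=cv2.copyMakeBorder(z,0,240,0,0,cv2.BORDER_CONSTANT)
cv2.imwrite("pics/r2.png",np.hstack([z,b[:,80:520]]))
E
```

```text
clock: 8.3
position: [0.5912, -0.1746, 0.0753]
ee_rot: [-0.001, 0.997, 0.077, -0.002]
contact_force: [0.3, 0.5, -0.2]
width: 0.0857
clock: 9.05
position: [0.4893, -0.1898, 0.186]
ee_rot: [-0.001, 0.997, 0.076, -0.003]
contact_force: [0.6, 0.2, -0.3]
width: 0.0858
[-5.02184861e-01  2.34352249e-01  1.68027007e+00 -5.93022808e-04
  1.23258854e+00  9.16604077e-01] [ 0.48934094 -0.18977512  0.18597876]
```

View pics/r2.png

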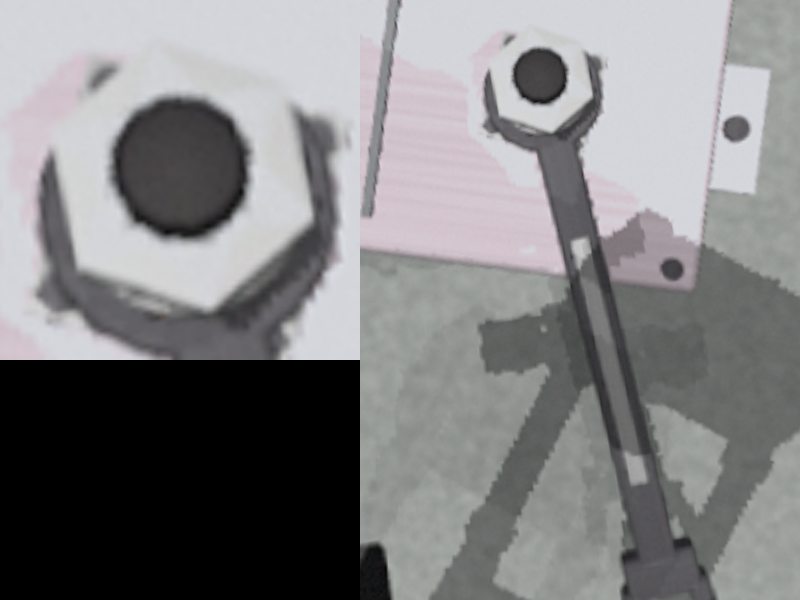

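The nut's vertices have moved by about 66° plus or minus 4° clockwise, which fits. The spanner lies at 14°, which puts the grip point at about (0.4467, -0.2115). I'll go there and pinch it.

```bash
python3 -m crank '[[-0.045,0.015,0,0,0,-5],[-0.045,0.015,0.03,0,0,-5],[-0.045,0.015,0.06,0,0,-5],[-0.045,0.015,0.09,0,0,-5],[-0.045,0.015,0.12,0,0,-5],[-0.045,0.015,0.14,0,0,-5],[-0.045,0.015,0.149,0,0,-5],[-0.045,0.015,0.149,0,0,-5]]' 1
python3 -m crank '[[0,0,0,0,0,0],[0,0,0,0,0,0],[0,0,0,0,0,0],[0,0,0,0,0,0],[0,0,0,0,0,0],[0,0,0,0,0,0],[0,0,0,0,0,0],[0,0,0,0,0,0],[0,0,0,0,0,0]]' 0 30
python3 - <<'E'
from h import *
from rig import manip
s=manip.get_state();T=tool(s);p=T[:2,3];yaw=np.degrees(np.arctan2(T[1,0],T[0,0]))
r=np.array([.592,-.175])-p;print(p,yaw,np.hypot(*r),np.degrees(np.arctan2(r[1],r[0])),s["contact_force"],s["qpos"])
c=T[:2,:2].T@r   # axis in tool xy
for a in range(5,61,5):
    t=np.radians(a);M=np.array([[np.cos(t),-np.sin(t)],[np.sin(t),np.cos(t)]]);d=c-M@c;print(a,d.round(4))
E
```

```text
clock: 10.1
position: [0.4498, -0.2116, 0.0367]
ee_rot: [-0.001, 0.993, 0.12, -0.001]
contact_force: [0.4, 0.4, -0.3]
width: 0.0853
clock: 11.22
position: [0.4497, -0.2113, 0.0372]
ee_rot: [-0.001, 0.993, 0.12, -0.001]
contact_force: [-0.4, 2.8, 6.1]
width: 0.0153
[ 0.44970896 -0.21128438] 13.780517898911512 0.14684446318855532 14.305613625932608 [-0.41827108  2.79273553  6.09875491] [-5.79657765e-01  3.55703985e-01  1.94352312e+00  5.54862568e-04
  8.46043960e-01  7.50257820e-01]
5 [ 0.0004 -0.0128]
10 [ 0.002  -0.0255]
15 [ 0.0047 -0.0381]
20 [ 0.0084 -0.0503]
25 [ 0.0132 -0.0622]
30 [ 0.019  -0.0736]
35 [ 0.0258 -0.0845]
40 [ 0.0335 -0.0947]
45 [ 0.0421 -0.1042]
50 [ 0.0514 -0.113 ]
55 [ 0.0615 -0.1209]
60 [ 0.0723 -0.1278]
```

The spanner is gripped (15.3 mm) and the geometry agrees. I'll swing 35° first.

```bash
python3 -m crank '[[0.0004,-0.0128,0,0,0,5],[0.002,-0.0255,0,0,0,10],[0.0047,-0.0381,0,0,0,15],[0.0084,-0.0503,0,0,0,20],[0.0132,-0.0622,0,0,0,25],[0.019,-0.0736,0,0,0,30],[0.0258,-0.0845,0,0,0,35],[0.0258,-0.0845,0,0,0,35]]'
cat > st.py <<'E'
from h import *
from rig import manip
s=manip.get_state();T=tool(s);p=T[:2,3];yaw=np.degrees(np.arctan2(T[1,0],T[0,0]))
r=np.array([.592,-.175])-p;a=np.arctan2(r[1],r[0]);f=s["contact_force"]
print("yaw %.1f r %.4f ang %.1f Ftan(cw +) %.1f Frad %.1f mz %.2f w %.4f q6 %.2f"%(yaw,np.hypot(*r),np.degrees(a),f[:2]@[-np.sin(a),np.cos(a)],f[:2]@r/np.hypot(*r),s["moment"][2],s["width"],s["qpos"][5]))
E
python3 st.py
python3 -m crank '[[0.0001,-0.005,0,0,0,2],[0.0003,-0.0103,0,0,0,4],[0.0003,-0.0103,0,0,0,4]]'; python3 st.py
```

```text
clock: 12.22
position: [0.4547, -0.1221, 0.0372]
ee_rot: [-0.001, 0.983, -0.184, -0.002]
contact_force: [0.8, 4.4, 0.5]
width: 0.0153
yaw -21.2 r 0.1472 ang -21.1 Ftan(cw +) 4.4 Frad -0.9 mz -0.03 w 0.0153 q6 1.53
clock: 12.6
position: [0.4584, -0.1131, 0.0372]
ee_rot: [-0.001, 0.976, -0.217, -0.002]
contact_force: [-1.4, -1.3, 1.0]
width: 0.0154
yaw -25.1 r 0.1472 ang -24.9 Ftan(cw +) -1.7 Frad -0.7 mz 0.08 w 0.0154 q6 1.62
```

```bash
for i in 1 2; do python3 -m crank '[[0.0001,-0.005,0,0,0,2],[0.0003,-0.0103,0,0,0,4],[0.0003,-0.0103,0,0,0,4]]' >/dev/null; python3 st.py; done
```

```text
yaw -29.0 r 0.1472 ang -28.7 Ftan(cw +) -1.0 Frad -1.1 mz 0.02 w 0.0155 q6 1.71
yaw -32.9 r 0.1473 ang -32.7 Ftan(cw +) -0.9 Frad -1.4 mz 0.07 w 0.0154 q6 1.80
```

```bash
for i in 1 2 3; do python3 -m crank '[[0,-0.002,0,0,0,0.8],[0,-0.0038,0,0,0,1.5],[0,-0.0038,0,0,0,1.5]]' >/dev/null; python3 st.py; done
```

```text
yaw -34.4 r 0.1473 ang -34.1 Ftan(cw +) -4.0 Frad -0.8 mz 0.07 w 0.0154 q6 1.83
yaw -35.9 r 0.1473 ang -35.7 Ftan(cw +) -2.4 Frad -1.1 mz 0.06 w 0.0153 q6 1.86
yaw -37.4 r 0.1473 ang -37.0 Ftan(cw +) -5.4 Frad 0.7 mz 0.13 w 0.0155 q6 1.90
```

```bash
for i in 1 2; do python3 -m crank '[[0,-0.0013,0,0,0,0.5],[0,-0.0026,0,0,0,1],[0,-0.0026,0,0,0,1]]' >/dev/null; python3 st.py; done
```

```text
yaw -38.2 r 0.1473 ang -37.0 Ftan(cw +) -13.3 Frad 0.9 mz 0.48 w 0.0153 q6 1.92
yaw -38.9 r 0.1473 ang -37.0 Ftan(cw +) -12.4 Frad 0.5 mz 0.70 w 0.0155 q6 1.94
```

The angle is fixed at -37.0° and the force jumped to 13 N, so that's the stop. I'll give one firmer push to confirm it, then open part way (the box edge is near) and rise.

```bash
python3 -m crank '[[0,-0.003,0,0,0,0],[0,-0.004,0,0,0,0],[0,-0.004,0,0,0,0]]' >/dev/null; python3 st.py
python3 -m crank '[[0,0,0,0,0,0],[0,0,0,0,0,0],[0,0,0,0,0,0],[0,0,0,0,0,0]]' 0.5; python3 st.py
python3 -m crank '[[0,0,-0.01,0,0,0],[0,0,-0.03,0,0,0],[0,0,-0.06,0,0,0],[0,0,-0.1,0,0,0],[-0.04,0,-0.14,0,0,0],[-0.04,0,-0.14,0,0,0]]'
python3 - <<'E'
from rect import *
a,b=go("",.51,-.15,(.103,.06),.0005)
z=cv2.resize(a[70:190,290:410],(300,300),interpolation=cv2.INTER_CUBIC)
c=viewer.get_image("scene")["frame"][80:240,160:320]
cv2.imwrite("pics/r3.png",np.hstack([np.vstack([z,cv2.resize(c,(300,300))]),b[:,50:500]]))
E
```

```text
yaw -38.6 r 0.1473 ang -36.9 Ftan(cw +) -18.0 Frad 0.8 mz 0.61 w 0.0154 q6 1.95
clock: 16.1
position: [0.4746, -0.0861, 0.0371]
ee_rot: [0.009, 0.944, -0.33, -0.006]
contact_force: [-0.4, -0.1, -0.4]
width: 0.0425
yaw -38.6 r 0.1473 ang -37.1 Ftan(cw +) -0.3 Frad -0.2 mz -0.06 w 0.0425 q6 1.95
clock: 16.85
position: [0.4457, -0.0585, 0.1807]
ee_rot: [0.008, 0.944, -0.33, -0.003]
contact_force: [-0.6, -0.4, -0.4]
width: 0.0427
[-0.27232898  0.12874207  1.83248137 -0.01739102  1.18669042  1.97688917] [ 0.44567125 -0.05850757  0.18072488]
```

View pics/r3.png

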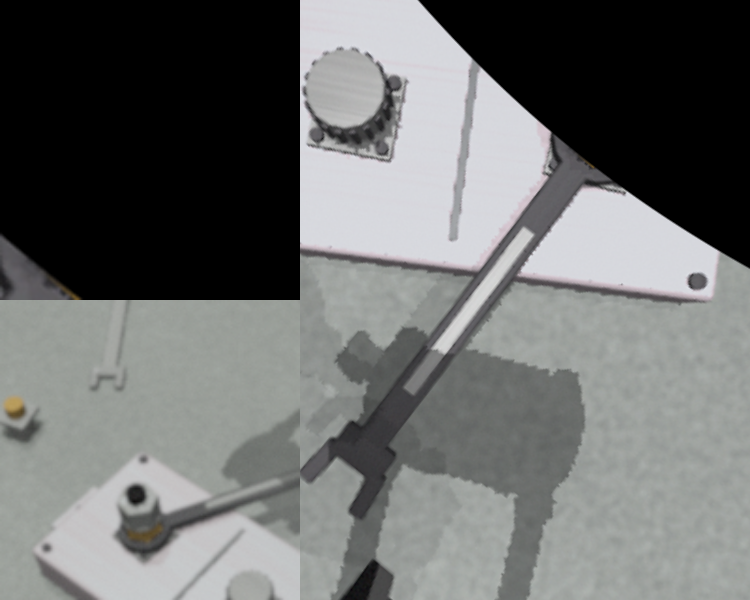

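```bash
python3 -c "
from rig import job,manip
print(manip.get_state()['clock'],manip.get_state()['contact_force']);print(job.sign_off())"
```

```text
16.95 [ 0.12757593 -0.26207504  0.46898866]
the job is handed in; nothing more can be done
None
```

I turned the loose joint's coupling nut clockwise to its stop, then swung the spanner clockwise to its stop. I released both and handed the job in at about 17 s, with the arm clear above the work.

- **Coupling nut:** The gripper turned about 1.2 rad. Torque then rose to 1.67 N m, against about 0.15 N m of friction, so it was on its stop. Afterwards the camera showed about 66° of rotation (1.15 rad, give or take 4°). That is slightly less than the gripper turned, and I put the difference down to give in the grip.
- **Spanner:** It moved about 51° (0.895 rad) and held at -37° while the push rose from 13 to 18 N. After release it stayed there; the picture gave about 36.5°.
- **After release:** The force reading was about zero and the fingers were open.
- **Check that failed:** My last close-up crop of the nut fell outside the wrist camera's view. Its final angle therefore rests on the picture taken before the spanner swing. The arm did not touch the nut after that, and the scene view showed nothing amiss.

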